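# Sweep the sorted nuts through the tray's gated spout into their box

## Robot

A 6-joint arm with a two-finger parallel gripper is mounted at the origin on a cart in front of the work surface, level with it; the furniture and walls round the work are solid. World frame = base frame: x ahead of the robot, y to its left, z up, the work surface at z = 0. Lengths are in mm, angles in rad, forces in N, time in s.
With the tool pointing down it reaches from about 275 to 1000 mm from the base axis. Payload 8.4 kg.
Tool frame: the origin (TCP) lies at the very end of the fingers, on their centre line; the grasp point (between the pads) lies 19 mm behind it; z points along the fingers, y is the line along which they close (so a half turn about z gives the same grasp; the last joint's range is limited). The gripper opens to 85 mm and grips with 20 to 120 N. Pads are 22 mm wide; open, the fingers measure 114 mm over their backs; the gripper's body (76 mm by 85 mm) begins 54 mm behind the grasp point. The pads swing forward as they close: fully open they stand 13 mm farther back than shut.
Start: joints at [-1.123, 0.353, 1.633, -0, 1.155, -0.002], TCP at [271.74, -562.837, 231.281] pointing down, gripper open.
Joint ranges: [-2.63, 2.63], [-0.92, 2.1], [0.06, 2.66], [-1.3, 4.44], [0, 2.69], [-3.02, 3.02]. Speed limits (rad/s): [2.22, 2.22, 2.79, 3.14, 3.14, 3.14].

## Interface

Orientations are given as [roll, pitch, yaw] about the fixed x, y, z axes, in that order (R = Rz(yaw) Ry(pitch) Rx(roll)).
In Python, from rig import sensors, grab_frame, camera_params, order gives the robot as it stands. The module is installed in compiled form; this text tells all that it offers.
- The arm moves only by the tool move_arm, never from a script. Its argument "motion" is a list of rows, each a list of 7 numbers: the turn, a rotation vector about the tool's x, y, z in normalised numbers (1 is 90 degrees), then the shift along the tool's x, y, z in normalised numbers (1 is 80 cm), then the finger opening in m, from 0 to 0.0854. A call has 1 to 8 rows; each row is the pose to reach, as a shift and turn from the pose commanded when the call began, along the tool's axes at that moment; what a row does not reach only later rows make up. A row lasts 1/8 s, in which the tool goes at most 62.5 mm and 10.7 degrees, less where a joint would pass 70% of its speed; a pose out of reach is approached as far as the arm can. Shift and turn numbers lie between -1 and 1, and a call with a number outside is refused. A call with a gripper value outside its range is refused whole. The fingers move at their own pace and stop on an object; "grip_force" is the grip in N (left out, the last holds). Time passes only in rows, so rows that repeat a pose let the fingers close. It gives the time, the measured TCP pose, the force, the opening and the grip force at its end, in the units of the state.
- sensors.sense(): the state, without advancing time (a new reading comes with each control period).
- grab_frame(name): name is "scene" or "top" or "wrist"; returns (picture, depth): 400x640x3 uint8, red, green, blue; 400x640 float32, mm along the optical axis (not along the pixel's ray), 0 where there is no reading.
- camera_params(name): a dict with "camera_matrix" (3x3 intrinsics, pixels), "world_from_camera" (4x4, takes a point from camera to world coordinates). Camera axes: x right, y down, z forward; pixel columns grow to the right and rows downward; lengths in mm; the calibration is good to about 2 mm. The wrist camera is an equidistant fisheye: a pixel r from the principal point sees the ray r / f radians off the axis. A picture is of the moment at which its call begins: read the wrist's pose just before it. camera_params takes no time and is no camera call; for the wrist camera it gives the pose at the moment of the call.
- order.sign_off(): hands the job in; it is judged then, once.
The state is a dict: "clock": time; "qpos": joint angles; "qvel": joint speeds; "joint_efforts": joint torques, N m; "eef_pos": TCP position; "tcp_rot": TCP orientation; "contact_force": force on the tool from outside, world axes, zero at the start; "wrist_torque": the same for the moment, N m; "opening": opening from 0.0 (shut) to 1.0 (fully open); "grasp_force": force on a finger pad.
Only numpy, scipy, OpenCV 4.12 (cv2) and the standard library are available. Lean on these libraries where they do the work, as an engineer would, in place of code of your own. Each camera call takes 0.05 s, during which the arm holds its last target. There are 200 camera calls.

## Task

The four loose brass nuts in the grey sorting tray go into the open MDF box under its spout. Push the red tab to slide the spout's gate fully open, sweep all four nuts across the tray and out of the spout into the box with the fingertips, then push the gate fully shut again for the next lot. Do not pick anything up: leave the roll of black tape lying where it is in the tray, and leave the box and the tools on the bench where they are.

Things in the scene. Friction and masses are not known exactly. Their poses are not given: they have to be found in the camera images.
- sorting_tray: Grey sheet-metal sorting tray on legs, fixed. Origin on the bench under its centre, z up. Flat deck 86 mm above the bench; inside it spans -95..95 mm in the tray's x (short way, +x away from the robot) and -135..135 mm in y (+y to the robot's left). Rim walls 3 mm thick, top edge 111 mm above the bench.
- deflector (a point): Middle of the upright deflector wall inside the tray, on the deck: 3 mm thick, as high as the rim, it runs from tray (-10, -135) to (95, -35) mm, cutting off the far right corner and leading to the spout mouth.
- spout_lip (a point): Middle of the outer edge of the spout's flat lip, level with the deck, at tray (-47.5, -164) mm. The spout mouth is a gap in the right-hand end wall (y = -135 to -138 mm) from x = -85 to -10 mm, open above, shut off by the gate; the lip goes on outward 75 mm wide between two cheeks 12 mm high, and past its edge things drop into the box.
- gate (a joint): Slide gate of the spout, a steel plate just outside the right-hand end wall. Value in m along the tray's +x: 0 = shut, 0.078 = fully open. It stays where it is left; pushing it takes about 1.5 N, and it has a stop at each end.
- gate_tab (a point): Centre of the red tab on top of the gate, a block 12 x 12 mm and 24 mm high, its middle 122 mm and its top 134 mm above the bench. At tray (-47.5, -140.5) mm when shut; it moves with the gate towards the tray's +x (away from the robot) to open, -x to shut.
- nut_0: One of four equal brass hexagon nuts lying flat on the tray's deck: 24 mm across flats, 28 mm across corners, 13 mm high, 33 g. Origin in the centre of its underside, z up.
- nut_1: One of four equal brass hexagon nuts lying flat on the tray's deck: 24 mm across flats, 28 mm across corners, 13 mm high, 33 g. Origin in the centre of its underside, z up.
- nut_2: One of four equal brass hexagon nuts lying flat on the tray's deck: 24 mm across flats, 28 mm across corners, 13 mm high, 33 g. Origin in the centre of its underside, z up.
- nut_3: One of four equal brass hexagon nuts lying flat on the tray's deck: 24 mm across flats, 28 mm across corners, 13 mm high, 33 g. Origin in the centre of its underside, z up.
- parts_box: Open box of brown MDF standing loose on the bench, its near wall tucked under the spout so that the lip ends over the middle of the box: 100 x 140 x 55 mm outside, walls and floor 5 mm. Origin in the centre of its underside; its x is the 100 mm side, its y the 140 mm side (which lies across the spout).
- black_tape: Roll of black tape lying flat on the tray's deck near its far left corner: 51 mm across, 19 mm high. Origin in the centre of its underside. Bystander: to stay where it is.
- measure: Bystander on the bench, loose, to be left alone: black and yellow tape measure standing on its base, 64 mm high. Origin in the centre of its underside.
- cutters: Bystander on the bench, loose, to be left alone: red-handled cutters lying flat, 156 mm long. Origin in the centre of its underside.
- blue_pliers: Bystander on the bench, loose, to be left alone: blue-handled pliers lying flat, 172 mm long. Origin in the centre of its underside.
- yellow_driver: Bystander on the bench, loose, to be left alone: yellow screwdriver lying down, 168 mm long. Origin in the centre of its underside.

How it is judged:
By the outcome, as a careful person would: the job done as asked, in the order asked, and still so for the second after the job is handed in, with the robot touching nothing.
It also fails if it takes over 67 s, if anything falls off the work surface, if the arm or the gripper's body presses on something with over 40 N, if the wrist force passes 120 N, or if a joint passes its speed limit or range.

## Working session

There is one attempt and no reset: what is moved stays moved. The work goes in short steps, Python scripts to look and compute and a tool call to move; the robot and the scene stay as the last step left them, time stands still between calls to the robot, and variables do not carry over. Pictures are saved under pics/ and viewed, at most 10 in all, crops included, and the job is handed in when it is done.

Besides the shell and the picture viewer there is one more tool, called after ">>>" as name([rows], argument=value, ...), one row to a line, values as JSON. move_arm: Moves the arm, as the interface text tells. Its arguments: {"type":"object","properties":{"motion":{"type":"array","items":{"type":"array","items":{"type":"number"}}},"grip_force":{"type":"number"}},"required":["motion"]}

```bash
mkdir -p pics
python3 - <<'E'
from rig import sensors, grab_frame, camera_params
import cv2, numpy as np
s=sensors.sense(); print({k:np.round(v,3) for k,v in s.items()})
for n in("top","scene"):
    p,d=grab_frame(n); cv2.imwrite(f"pics/{n}0.png",p[:,:,::-1]); np.savez(f"{n}0.npz",p=p,d=d)
    c=camera_params(n); print(n,np.round(c["camera_matrix"],1).tolist(),np.round(c["world_from_camera"],3).tolist())
E
```

```text
{'clock': np.float64(0.0), 'qpos': array([-1.123,  0.354,  1.634,  0.   ,  1.155, -0.002]), 'qvel': array([-0.001,  0.001,  0.001,  0.001,  0.   ,  0.002]), 'joint_efforts': array([-1.0000e-03, -6.0524e+01, -3.4206e+01, -0.0000e+00,  1.0000e-02,
       -0.0000e+00]), 'eef_pos': array([ 271.53 , -562.383,  230.555]), 'tcp_rot': array([-3.14, -0.  ,  0.45]), 'contact_force': array([ 0.814, -0.729,  0.705]), 'wrist_torque': array([-0.007,  0.013,  0.023]), 'grasp_force': np.float64(0.0), 'opening': np.float64(0.997)}
top [[404.3, 0.0, 322.4], [0.0, 404.3, 198.3], [0.0, 0.0, 1.0]] [[0.028, -0.989, 0.144, 348.761], [-1.0, -0.03, -0.006, 4.131], [0.01, -0.143, -0.99, 1327.506], [0.0, 0.0, 0.0, 1.0]]
scene [[424.2, 0.0, 324.2], [0.0, 424.2, 194.5], [0.0, 0.0, 1.0]] [[-0.747, -0.524, 0.41, 21.851], [-0.665, 0.571, -0.481, 578.8], [0.018, -0.632, -0.775, 1049.685], [0.0, 0.0, 0.0, 1.0]]
```

View pics/top0.png

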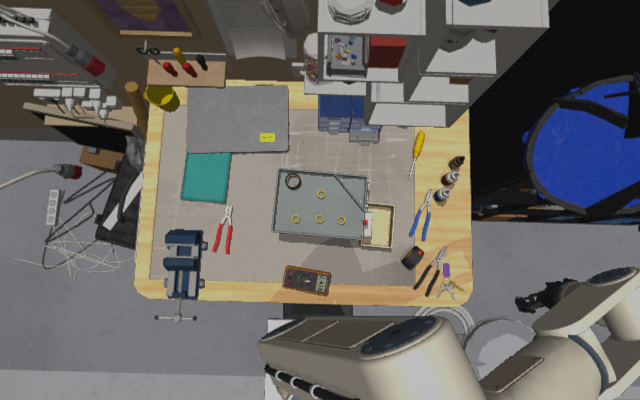

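View pics/scene0.png

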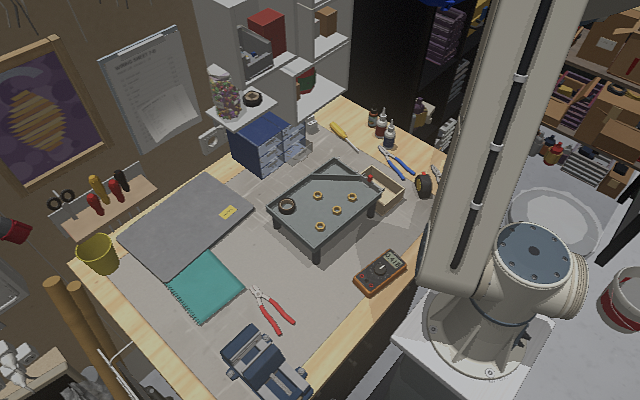

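The top view shows the tray at (274–368, 170–240), nuts near (321,194), (296,219), (320,219), (341,220), the tape at (293,181) and the red tab near (365,222). The scene view shows the nuts at (318,195), (351,197), (337,210), (319,226).

```bash
cat > h.py <<'E'
import cv2, numpy as np
from rig import camera_params
def rays(n,uv):
    c=camera_params(n);K=c["camera_matrix"];T=c["world_from_camera"]
    uv=np.atleast_2d(uv).astype(float)
    d=np.c_[(uv[:,0]-K[0,2])/K[0,0],(uv[:,1]-K[1,2])/K[1,1],np.ones(len(uv))]@T[:3,:3].T
    return T[:3,3],d
def plane(n,uv,z):
    o,d=rays(n,uv); return o+d*((z-o[2])/d[:,2])[:,None]
def cloud(n,depth):
    v,u=np.mgrid[:400,:640]; o,d=rays(n,np.c_[u.ravel(),v.ravel()])
    return (o+d*depth.ravel()[:,None]).reshape(400,640,3)
def tri(n1,a,n2,b):
    o,d=rays(n1,a);p,e=rays(n2,b); d=d[0];e=e[0]
    s=np.linalg.lstsq(np.c_[d,-e],p-o,rcond=None)[0]
    A=o+s[0]*d;B=p+s[1]*e; return (A+B)/2,np.linalg.norm(A-B)
def blobs(mask,amin=8):
    n,l,st,c=cv2.connectedComponentsWithStats(mask.astype(np.uint8))
    return [(c[i].round(1),st[i,4]) for i in range(1,n) if st[i,4]>=amin]
E
python3 - <<'E'
from h import *
R={}
for n,roi in(("top",(265,165,400,250)),("scene",(255,150,410,270))):
    z=np.load(n+"0.npz");p,d=z["p"],z["d"];W=cloud(n,d)
    m=np.zeros((400,640),bool);m[roi[1]:roi[3],roi[0]:roi[2]]=1
    hsv=cv2.cvtColor(p,cv2.COLOR_RGB2HSV);H,S,V=[hsv[...,i].astype(int) for i in range(3)]
    nut=m&(H>15)&(H<32)&(S>90)&(W[...,2]>84)&(W[...,2]<112)
    red=m&((H<6)|(H>174))&(S>130)
    R[n]=[b[0] for b in blobs(nut,6)]
    print(n,"nuts",[(b[0].tolist(),b[1],plane(n,b[0],95)[0].round(0)[:2].tolist()) for b in blobs(nut,5)])
    print(" red",[(b[0].tolist(),b[1],plane(n,b[0],124)[0].round(0).tolist()) for b in blobs(red,4)])
    rim=m&(W[...,2]>103)&(W[...,2]<117)
    P=W[rim]; r=cv2.minAreaRect(P[:,:2].astype(np.float32)); print(" rim",r,np.percentile(P[:,2],[10,50,90]))
    deck=m&(W[...,2]>80)&(W[...,2]<92)&(S<60); print(" deck z",np.median(W[deck][:,2]))
    mdf=m&(H>8)&(H<30)&(S>40)&(W[...,2]>48)&(W[...,2]<62);print(" box",cv2.minAreaRect(W[mdf][:,:2].astype(np.float32)),np.median(W[mdf][:,2]))
    tp=m&(V<60)&(W[...,2]>96)&(W[...,2]<112);print(" tape",[(b[0].tolist(),b[1],plane(n,b[0],105)[0].round(0).tolist()) for b in blobs(tp,15)])
    cv2.imwrite(f"pics/{n}c.png",cv2.resize(p[roi[1]:roi[3],roi[0]:roi[2],::-1],None,fx=5 if n=="top" else 4.5,fy=5 if n=="top" else 4.5,interpolation=cv2.INTER_CUBIC))
for a in R["top"]:
    for b in R["scene"]:
        P,e=tri("top",a,"scene",b)
        if e<8: print("tri",a,b,P.round(1),round(e,1))
E
```

```text
top nuts [([320.9, 193.8], np.int32(33), [542.0, 2.0]), ([295.3, 218.3], np.int32(34), [463.0, 78.0]), ([319.2, 218.5], np.int32(35), [465.0, 5.0]), ([340.7, 219.6], np.int32(37), [463.0, -61.0])]
 red [([365.0, 221.5], np.int32(12), [457.0, -132.0, 124.0])]
 rim ((510.0824279785156, 2.1799468994140625), (283.41387939453125, 198.7086944580078), 86.4344711303711) [105.46285877 109.74341886 112.87556738]
 deck z 85.80488067054034
 box ((454.9859924316406, -181.02467346191406), (100.1980209350586, 140.42214965820312), 85.4997787475586) 54.20991753105591
 tape [([295.1, 185.5], np.int32(28), [563.0, 82.0, 105.0])]
scene nuts [([317.2, 195.0], np.int32(52), [541.0, 2.0]), ([351.7, 196.8], np.int32(55), [463.0, -61.0]), ([336.4, 209.9], np.int32(54), [464.0, 5.0]), ([319.7, 225.8], np.int32(57), [463.0, 77.0])]
 red [([369.5, 177.3], np.int32(25), [457.0, -133.0, 124.0])]
 rim ((596.40283203125, -3.629974365234375), (284.902099609375, 374.6787414550781), 86.49177551269531) [104.45695671 108.57489206 111.7603584 ]
 deck z 85.58348817354056
 box ((454.6173095703125, -172.17422485351562), (118.51175689697266, 141.8657989501953), 85.68511962890625) 52.91009773584187
 tape [([324.5, 165.3], np.int32(44), [597.0, -94.0, 105.0]), ([344.8, 166.7], np.int32(20), [548.0, -131.0, 105.0]), ([305.3, 185.7], np.int32(170), [585.0, 5.0, 105.0]), ([346.9, 222.1], np.int32(126), [411.0, 23.0, 105.0]), ([287.9, 208.4], np.int32(51), [563.0, 99.0, 105.0]), ([303.5, 240.9], np.int32(17), [457.0, 147.0, 105.0])]
tri [320.9 193.8] [317.2 195. ] [541.3   1.5  94.6] 0.7
tri [295.3 218.3] [319.7 225.8] [463.1  77.4  94.8] 0.8
tri [319.2 218.5] [336.4 209.9] [464.9   4.6  94.1] 0.3
tri [340.7 219.6] [351.7 196.8] [463.3 -61.4  94.1] 0.6
```

View pics/topc.png

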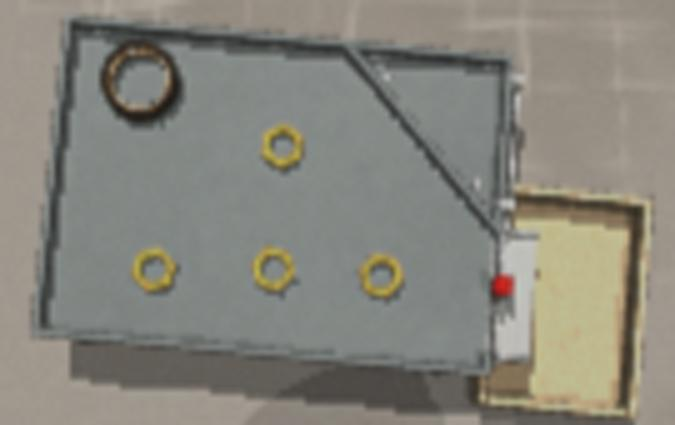

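Careful with the scale: shifts go in shares of 80 cm and turns go in shares of 90 degrees. That gives: 0.3286 m / 0.8 = 0.4108, -0.321 m / 0.8 = -0.4013, -1.058 rad / 1.5708 = -0.6735.

>>> move_arm([
  [0,0,-0.0828,0.0513,-0.05,0,0.04],
  [0,0,-0.1655,0.1025,-0.1,0,0.02],
  [0,0,-0.2546,0.1538,-0.15,0,0],
  [0,0,-0.3374,0.205,-0.2,0,0],
  [0,0,-0.4202,0.2563,-0.25,0,0],
  [0,0,-0.5029,0.3075,-0.3,0,0],
  [0,0,-0.5921,0.3588,-0.35,0,0],
  [0,0,-0.6735,0.4108,-0.4013,0,0],
])

```text
clock: 1.1
eef_pos: [428.3, -129.1, 231.3]
tcp_rot: [3.141, 0.0, 1.512]
contact_force: [1.1, 0.3, -0.1]
opening: 0.006
grasp_force: 0.0
```

Run:
```python
from rig import sensors, grab_frame, camera_params
import cv2, numpy as np
s=sensors.sense(); print(s["eef_pos"].round(1),s["tcp_rot"].round(3),s["clock"],s["opening"])
c=camera_params("wrist");p,d=grab_frame("wrist"); np.savez("w1.npz",p=p,d=d,K=c["camera_matrix"],T=c["world_from_camera"]);cv2.imwrite("pics/w1.png",p[:,:,::-1])
print(c)
```

```text
[ 428.3 -129.1  231.3] [3.141 0.    1.512] 1.1 0.005640439077793215
{'camera_matrix': array([[309.70691629,   0.        , 313.06612526],
       [  0.        , 309.70691629, 200.61036623],
       [  0.        ,   0.        ,   1.        ]]), 'world_from_camera': array([[ 9.98240069e-01, -5.70140539e-02, -1.63144771e-02,
         4.32706392e+02],
       [-5.92934590e-02, -9.54824166e-01, -2.91195977e-01,
        -5.44191533e+01],
       [ 1.02480614e-03,  2.91650834e-01, -9.56524302e-01,
         3.73601400e+02],
       [ 0.00000000e+00,  0.00000000e+00,  0.00000000e+00,
         1.00000000e+00]])}
```

View pics/w1.png

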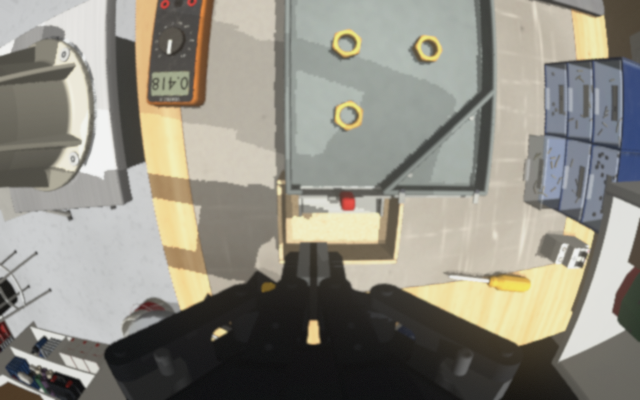

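The wrist view shows the tab at (348,201), nuts at (346,43), (428,48) and (348,115), and tray corners near (285,190) and (487,190). I'll check these against the first fix.

```bash
cat >> h.py <<'E'
def fish(K,T,uv,z):
    q=(np.atleast_2d(uv)-K[:2,2])/K[0,0]; th=np.linalg.norm(q,axis=1)
    d=np.c_[q/th[:,None]*np.sin(th)[:,None],np.cos(th)]@T[:3,:3].T
    return T[:3,3]+d*((z-T[2,3])/d[:,2])[:,None]
YAW=-0.0627
def tray(P,o=(511.5,5)):
    c,s=np.cos(YAW),np.sin(YAW); q=np.atleast_2d(P)[:,:2]-o
    return q@np.array([[c,-s],[s,c]])
def nutmask(p):
    h=cv2.cvtColor(p,cv2.COLOR_RGB2HSV).astype(int); return (h[...,0]>15)&(h[...,0]<32)&(h[...,1]>120)&(h[...,2]>90)
def redmask(p):
    h=cv2.cvtColor(p,cv2.COLOR_RGB2HSV).astype(int); return ((h[...,0]<6)|(h[...,0]>174))&(h[...,1]>130)
E
python3 - <<'E'
from h import *
z=np.load("w1.npz");p,d,K,T=[z[k] for k in("p","d","K","T")]
m=np.zeros((400,640),bool);m[0:235,280:490]=1
for b in blobs(nutmask(p)&m&(np.arange(400)[:,None]<180),30): P=fish(K,T,b[0],95)[0];print("nut",b,P.round(1),tray(P).round(1))
for b in blobs(redmask(p)&m,10): P=fish(K,T,b[0],128)[0];print("tab",b,P.round(1),tray(P).round(1))
# rim points from depth
v,u=np.mgrid[:400,:640];uv=np.c_[u.ravel(),v.ravel()]
q=(uv-K[:2,2])/K[0,0];th=np.linalg.norm(q,axis=1)+1e-9
D=np.c_[q/th[:,None]*np.tan(th)[:,None],np.ones(len(q))]@T[:3,:3].T
W=(T[:3,3]+D*d.ravel()[:,None]); 
ok=m.ravel()&(abs(W[:,2]-111)<2.5); t=tray(W[ok])
for nm,sel,ax in(("near",(t[:,0]<-85)&(t[:,1]>-120),0),("far",(t[:,0]>85)&(t[:,1]>-120),0),("end",(t[:,1]<-128)&(t[:,0]>-5)&(t[:,0]<80),1)):
    a=t[sel]; print(nm,len(a),np.percentile(a[:,ax],[2,50,98]).round(1), np.polyfit(a[:,1-ax],a[:,ax],1).round(4))
dk=(m.ravel())&(abs(W[:,2]-86)<3);print("deck",np.median(W[dk][:,2]), "redz",np.percentile(W[(redmask(p)&m).ravel()][:,2],[10,50,90]), tray(W[(redmask(p)&m).ravel()&(W[:,2]>131)]).mean(0))
E
```

```text
nut (array([421.9,  51.8]), np.int32(68)) [536.1  -2.7  95. ] [[25.  -6.2]]
nut (array([434.1,  46.3]), np.int32(51)) [548.9   3.4  95. ] [[37.4  0.8]]
nut (array([343.1,  52.1]), np.int32(64)) [462.6  -4.   95. ] [[-48.3 -12. ]]
nut (array([354.9, 120.2]), np.int32(107)) [469.8 -66.3  95. ] [[-37.1 -73.8]]
tab (array([347.4, 202.6]), np.int32(156)) [ 457.  -132.6  128. ] [[ -45.8 -140.8]]
near 964 [-99.3 -96.7 -94.1] [-8.00000e-04 -9.68113e+01]
far 121 [85.3 93.7 96.8] [-0.0862 84.9645]
end 458 [-145.2 -136.2 -129.6] [ 1.120000e-02 -1.368184e+02]
deck 85.77290165886546 redz [131.53023046 133.42935108 134.40734482] [ -46.45463136 -138.89778381]
```

Scaled: 0.111 m / 0.8 = 0.1388, 0.08 m / 0.8 = 0.1.

>>> move_arm([
  [0,0,0,0,0,0.05,0],
  [0,0,0,0,0,0.1,0],
  [0,0,0,0,0,0.1388,0],
  [0,0,0,0,0.0063,0.1388,0],
  [0,0,0,0,0.025,0.1388,0],
  [0,0,0,0,0.0438,0.1388,0],
  [0,0,0,0,0.0625,0.1388,0],
  [0,0,0,0,0.075,0.1388,0],
])

```text
clock: 2.15
eef_pos: [489.8, -134.9, 120.9]
tcp_rot: [3.14, 0.0, 1.508]
contact_force: [-0.4, -0.0, 0.8]
opening: -0.0
grasp_force: 0.9
```

>>> move_arm([
  [0,0,0,0,0.0125,0,0],
  [0,0,0,0,0.0225,0,0],
  [0,0,0,0,0.0288,0,0],
  [0,0,0,0,0.0325,0,0],
  [0,0,0,0,0.0325,0,0],
])

```text
clock: 2.78
eef_pos: [513.3, -136.2, 120.1]
tcp_rot: [-3.14, -0.0, 1.508]
contact_force: [-2.7, 0.1, 2.0]
opening: -0.002
grasp_force: 1.8
```

Scaled: 0.005 m / 0.8 = 0.0063, 0.003 m / 0.8 = 0.0038.

>>> move_arm([
  [0,0,0,0,0.0038,0,0],
  [0,0,0,0,0.0063,0,0],
  [0,0,0,0,0.0063,0,0],
])

```text
clock: 3.15
eef_pos: [514.0, -136.2, 119.8]
tcp_rot: [-3.132, -0.001, 1.508]
contact_force: [-20.1, -0.5, 15.8]
opening: -0.001
grasp_force: 10.3
```

Scaled: 0.106 m / 0.8 = 0.1325, -0.062 m / 0.8 = -0.0775.

>>> move_arm([
  [0,0,0,0,-0.0175,0,0],
  [0,0,0,0,-0.0175,-0.0563,0],
  [0,0,0,0.0625,-0.05,-0.0563,0.014],
  [0,0,0,0.1325,-0.0775,-0.0563,0.014],
  [0,0,0,0.1325,-0.0775,-0.025,0.014],
  [0,0,0,0.1325,-0.0775,0,0.014],
  [0,0,0,0.1325,-0.0775,0.025,0.014],
  [0,0,0,0.1325,-0.0775,0.0375,0.014],
])

```text
clock: 4.15
eef_pos: [463.6, -26.8, 89.6]
tcp_rot: [3.141, -0.0, 1.508]
contact_force: [0.0, -1.1, -1.2]
opening: 0.166
grasp_force: 0.0
```

```bash
cat > look.py <<'E'
import sys
from h import *
from rig import grab_frame,sensors
s=sensors.sense();print("tcp",s["eef_pos"].round(1),"tray",tray(s["eef_pos"]).round(1),"f",s["contact_force"].round(1),"t",s["clock"],"open",round(float(s["opening"])*85.4,1))
for n,roi in(("top",(265,165,400,250)),("scene",(255,150,410,270))):
    p,d=grab_frame(n);W=cloud(n,d);m=np.zeros((400,640),bool);m[roi[1]:roi[3],roi[0]:roi[2]]=1
    for b in blobs(nutmask(p)&m&(W[...,2]>84)&(W[...,2]<112),6): print(n,"nut",b[1],tray(plane(n,b[0],95)).round(0).tolist())
    for b in blobs(redmask(p)&m,4): print(n,"tab",tray(plane(n,b[0],126)).round(0).tolist())
    if len(sys.argv)>1: cv2.imwrite(f"pics/{n}{sys.argv[1]}.png",cv2.resize(p[roi[1]:roi[3],roi[0]:roi[2],::-1],None,fx=4,fy=4,interpolation=cv2.INTER_CUBIC))
E
python3 look.py a
```

```text
tcp [463.6 -26.8  89.6] tray [[-45.8 -34.8]] f [ 0.  -1.1 -1.2] t 4.15 open 14.2
top nut 28 [[-53.0, 69.0]]
top tab [[30.0, -140.0]]
scene nut 25 [[30.0, -3.0]]
scene nut 28 [[-46.0, -7.0]]
scene nut 32 [[-52.0, 68.0]]
```

View pics/scenea.png

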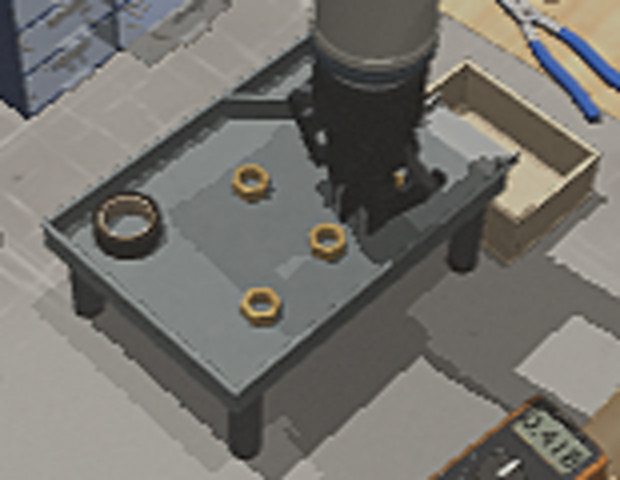

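The scene crop shows the fingers standing on the deck between two nuts, with the nut to push visible behind them at about (400,178) and the gate open.

Scaled: -0.113 m / 0.8 = -0.1413, -0.1 m / 0.8 = -0.125.

>>> move_arm([
  [0,0,0,-0.0125,0,0,0.014],
  [0,0,0,-0.0313,-0.0006,0,0.014],
  [0,0,0,-0.05,-0.0013,0,0.014],
  [0,0,0,-0.0688,-0.0013,0,0.014],
  [0,0,0,-0.0875,-0.0013,0,0.014],
  [0,0,0,-0.1063,-0.0013,0,0.014],
  [0,0,0,-0.125,-0.0013,0,0.014],
  [0,0,0,-0.1413,-0.0013,0,0.014],
])

```text
clock: 5.25
eef_pos: [455.5, -140.7, 90.3]
tcp_rot: [-3.142, 0.0, 1.508]
contact_force: [0.9, 0.3, 0.4]
opening: 0.165
grasp_force: 0.0
```

Scaled: -0.013 m / 0.8 = -0.0163, -0.007 m / 0.8 = -0.0088.

>>> move_arm([
  [0,0,0,-0.0088,0,0,0.014],
  [0,0,0,-0.0163,0,0,0.014],
  [0,0,0,-0.0163,0,0,0.014],
])

```text
clock: 5.62
eef_pos: [454.7, -152.8, 90.3]
tcp_rot: [-3.142, -0.0, 1.508]
contact_force: [0.9, -0.1, -0.0]
opening: 0.163
grasp_force: 0.0
```

```bash
python3 look.py b
```

```text
tcp [ 454.7 -152.8   90.3] tray [[ -46.8 -161. ]] f [ 0.9 -0.1 -0. ] t 5.625 open 13.9
top nut 27 [[30.0, -2.0]]
top nut 26 [[-53.0, 69.0]]
top nut 24 [[-45.0, -4.0]]
scene nut 19 [[30.0, -4.0]]
scene nut 24 [[-45.0, -5.0]]
scene nut 32 [[-52.0, 68.0]]
scene tab [[29.0, -138.0]]
```

View pics/sceneb.png

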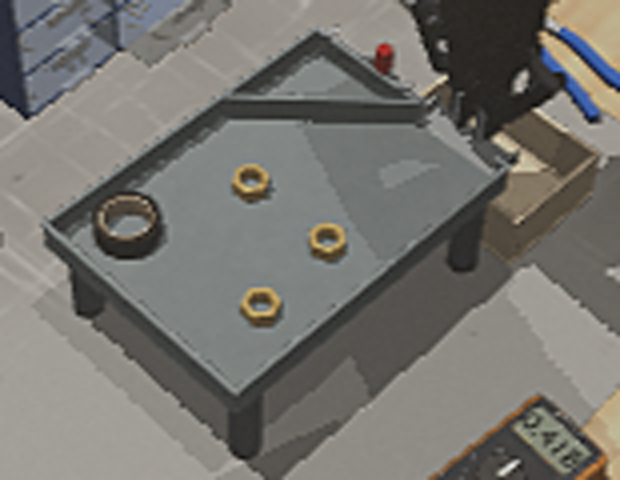

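The nut has left the tray (three remain at about (250,182), (327,241) and (262,306)), and the gate tab stands open at (384,57).

Scaled: 0.194 m / 0.8 = 0.2425, 0.001 m / 0.8 = 0.0013.

>>> move_arm([
  [0,0,0,0,0,-0.0375,0.014],
  [0,0,0,0.0375,0,-0.0625,0.014],
  [0,0,0,0.1,0,-0.0625,0.014],
  [0,0,0,0.1625,0.0013,-0.0625,0.014],
  [0,0,0,0.2188,0.0013,-0.0625,0.014],
  [0,0,0,0.2425,0.0013,-0.05,0.014],
  [0,0,0,0.2425,0.0013,-0.0188,0.014],
  [0,0,0,0.2425,0.0013,0,0.014],
])

```text
clock: 6.72
eef_pos: [467.4, 41.5, 89.4]
tcp_rot: [-3.141, 0.0, 1.509]
contact_force: [1.0, 0.5, 0.3]
opening: 0.164
grasp_force: 0.0
```

Scaled: -0.105 m / 0.8 = -0.1313, -0.09 m / 0.8 = -0.1125.

>>> move_arm([
  [0,0,0,0,0,0.0013,0.014],
  [0,0,0,-0.0188,0,0.0013,0.014],
  [0,0,0,-0.0375,0,0.0013,0.014],
  [0,0,0,-0.0563,0,0.0013,0.014],
  [0,0,0,-0.075,0,0.0013,0.014],
  [0,0,0,-0.0938,0,0.0013,0.014],
  [0,0,0,-0.1125,0,0.0013,0.014],
  [0,0,0,-0.1313,0,0.0013,0.014],
])

```text
clock: 7.72
eef_pos: [461.3, -64.9, 89.3]
tcp_rot: [3.142, -0.0, 1.508]
contact_force: [0.5, -0.1, 0.1]
opening: 0.162
grasp_force: 0.2
```

Scaled: -0.09 m / 0.8 = -0.1125, -0.084 m / 0.8 = -0.105.

>>> move_arm([
  [0,0,0,-0.0188,0,0,0.014],
  [0,0,0,-0.0375,0,0,0.014],
  [0,0,0,-0.0563,0,0,0.014],
  [0,0,0,-0.075,0,0,0.014],
  [0,0,0,-0.0938,0,0,0.014],
  [0,0,0,-0.105,0,0,0.014],
  [0,0,0,-0.1125,0,0,0.014],
  [0,0,0,-0.1125,0,0,0.014],
])

```text
clock: 8.72
eef_pos: [455.7, -153.9, 89.3]
tcp_rot: [-3.142, -0.0, 1.507]
contact_force: [0.8, 0.4, 0.3]
opening: 0.165
grasp_force: 0.0
```

```bash
python3 look.py c
```

```text
tcp [ 455.7 -153.9   89.3] tray [[ -45.8 -162.1]] f [0.8 0.4 0.3] t 8.725 open 14.1
top nut 27 [[30.0, -2.0]]
top nut 26 [[-53.0, 69.0]]
scene nut 20 [[30.0, -3.0]]
scene nut 30 [[-52.0, 67.0]]
scene tab [[29.0, -138.0]]
```

Scaled: 0.267 m / 0.8 = 0.3338, -0.006 m / 0.8 = -0.0075.

>>> move_arm([
  [0,0,0,0,0,-0.0375,0.014],
  [0,0,0,0.05,0,-0.0625,0.014],
  [0,0,0,0.1125,-0.0038,-0.0625,0.014],
  [0,0,0,0.175,-0.0075,-0.0625,0.014],
  [0,0,0,0.2375,-0.0075,-0.0625,0.014],
  [0,0,0,0.3,-0.0075,-0.0625,0.014],
  [0,0,0,0.3338,-0.0075,-0.05,0.014],
  [0,0,0,0.3338,-0.0075,-0.0188,0.014],
])

```text
clock: 9.82
eef_pos: [467.5, 115.8, 104.9]
tcp_rot: [3.139, -0.001, 1.511]
contact_force: [-0.6, -0.5, 0.3]
opening: 0.164
grasp_force: 0.0
```

Scaled: -0.105 m / 0.8 = -0.1313, 0.001 m / 0.8 = 0.0013.

>>> move_arm([
  [0,0,0,0,0,0.0188,0.014],
  [0,0,0,-0.0188,0,0.0188,0.014],
  [0,0,0,-0.0375,0,0.0188,0.014],
  [0,0,0,-0.0563,0,0.0188,0.014],
  [0,0,0,-0.075,0.0013,0.0188,0.014],
  [0,0,0,-0.0938,0.0013,0.0188,0.014],
  [0,0,0,-0.1125,0.0025,0.0188,0.014],
  [0,0,0,-0.1313,0.0025,0.0188,0.014],
])

```text
clock: 10.82
eef_pos: [462.0, 7.2, 89.3]
tcp_rot: [3.141, -0.0, 1.508]
contact_force: [1.4, 0.5, 0.3]
opening: 0.165
grasp_force: 0.1
```

Scaled: -0.12 m / 0.8 = -0.15, -0.105 m / 0.8 = -0.1313.

>>> move_arm([
  [0,0,0,-0.0188,0,0,0.014],
  [0,0,0,-0.0375,0.0013,0,0.014],
  [0,0,0,-0.0563,0.0013,0,0.014],
  [0,0,0,-0.075,0.0025,0,0.014],
  [0,0,0,-0.0938,0.0025,0,0.014],
  [0,0,0,-0.1125,0.0025,0,0.014],
  [0,0,0,-0.1313,0.0025,0,0.014],
  [0,0,0,-0.15,0.0025,0,0.014],
])

```text
clock: 11.82
eef_pos: [456.3, -112.6, 89.3]
tcp_rot: [-3.142, -0.0, 1.508]
contact_force: [0.1, 0.4, -0.3]
opening: 0.164
grasp_force: 0.1
```

Scaled: -0.042 m / 0.8 = -0.0525, -0.037 m / 0.8 = -0.0463.

>>> move_arm([
  [0,0,0,-0.0188,0,0,0.014],
  [0,0,0,-0.0375,0,0,0.014],
  [0,0,0,-0.0463,0,0,0.014],
  [0,0,0,-0.0525,0,0,0.014],
  [0,0,0,-0.0525,0,0,0.014],
])

```text
clock: 12.45
eef_pos: [453.7, -153.7, 89.3]
tcp_rot: [-3.142, -0.0, 1.508]
contact_force: [0.2, -0.0, -0.2]
opening: 0.164
grasp_force: 0.0
```

```bash
python3 look.py d
```

```text
tcp [ 453.7 -153.7   89.3] tray [[ -47.8 -162. ]] f [ 0.2 -0.  -0.2] t 12.45 open 14.0
top nut 26 [[30.0, -1.0]]
scene nut 19 [[30.0, -4.0]]
scene tab [[29.0, -139.0]]
```

Scaled: 0.16 m / 0.8 = 0.2, 0.113 m / 0.8 = 0.1413.

>>> move_arm([
  [0,0,0,0,0,-0.05,0.014],
  [0,0,0,0.0375,0.0125,-0.0875,0],
  [0,0,0,0.0813,0.05,-0.0875,0],
  [0,0,0,0.125,0.0875,-0.0875,0],
  [0,0,0,0.1688,0.125,-0.0875,0],
  [0,0,0,0.2,0.1413,-0.075,0],
  [0,0,0,0.2,0.1413,-0.0375,0],
  [0,0,0,0.2,0.1413,0,0],
])

```text
clock: 13.55
eef_pos: [576.8, 0.1, 88.6]
tcp_rot: [3.141, -0.0, 1.509]
contact_force: [0.0, 0.7, -0.9]
opening: 0.002
grasp_force: 0.0
```

Scaled: -0.085 m / 0.8 = -0.1063, -0.074 m / 0.8 = -0.0925.

>>> move_arm([
  [0,0,0,0,0,0,0],
  [0,0,0,0,-0.015,0,0],
  [0,0,0,0,-0.03,0,0],
  [0,0,0,0,-0.045,0,0],
  [0,0,0,0,-0.0625,0,0],
  [0,0,0,0,-0.0775,0,0],
  [0,0,0,0,-0.0925,0,0],
  [0,0,0,0,-0.1063,0,0],
])

```text
clock: 14.55
eef_pos: [491.1, 4.4, 89.4]
tcp_rot: [3.141, -0.0, 1.508]
contact_force: [0.3, -0.5, 0.3]
opening: 0.001
grasp_force: 0.4
```

```bash
python3 look.py e
```

```text
tcp [491.1   4.4  89.4] tray [[-20.3  -1.9]] f [ 0.3 -0.5  0.3] t 14.55 open 0.1
top tab [[30.0, -140.0]]
scene nut 21 [[-48.0, -1.0]]
scene tab [[29.0, -138.0]]
```

View pics/scenee.png

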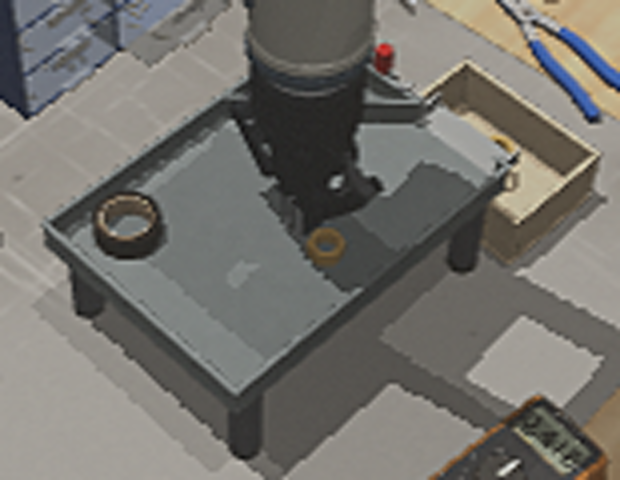

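The last nut is now at (326,247), in line with the mouth, and a nut shows in the box near (500,150).

Scaled: -0.04 m / 0.8 = -0.05, -0.028 m / 0.8 = -0.035.

>>> move_arm([
  [0,0,0,0,0.0125,0,0],
  [0,0,0,0,0.0125,-0.0375,0],
  [0,0,0,0.025,0,-0.05,0.014],
  [0,0,0,0.05,-0.035,-0.05,0.014],
  [0,0,0,0.05,-0.035,-0.05,0.014],
  [0,0,0,0.05,-0.035,-0.025,0.014],
  [0,0,0,0.05,-0.035,0,0.014],
  [0,0,0,0.05,-0.035,0,0.014],
])

```text
clock: 15.65
eef_pos: [466.6, 45.7, 88.3]
tcp_rot: [-3.14, 0.0, 1.508]
contact_force: [-0.0, -0.9, -0.3]
opening: 0.163
grasp_force: 0.0
```

Scaled: -0.115 m / 0.8 = -0.1438, -0.1 m / 0.8 = -0.125.

>>> move_arm([
  [0,0,0,-0.0125,0,0,0.014],
  [0,0,0,-0.0313,0,0,0.014],
  [0,0,0,-0.05,0,0,0.014],
  [0,0,0,-0.0688,0,0,0.014],
  [0,0,0,-0.0875,0,0,0.014],
  [0,0,0,-0.1063,0,0,0.014],
  [0,0,0,-0.125,0,0,0.014],
  [0,0,0,-0.1438,0,0,0.014],
])

```text
clock: 16.65
eef_pos: [459.0, -69.7, 89.2]
tcp_rot: [-3.142, -0.0, 1.508]
contact_force: [0.3, -0.4, 0.5]
opening: 0.162
grasp_force: 0.2
```

Scaled: -0.085 m / 0.8 = -0.1063, -0.08 m / 0.8 = -0.1.

>>> move_arm([
  [0,0,0,-0.0188,0,0,0.014],
  [0,0,0,-0.0375,0,0,0.014],
  [0,0,0,-0.0563,0,0,0.014],
  [0,0,0,-0.075,0,0,0.014],
  [0,0,0,-0.0875,0,0,0.014],
  [0,0,0,-0.1,0,0,0.014],
  [0,0,0,-0.1063,0,0,0.014],
  [0,0,0,-0.1063,0,0,0.014],
])

```text
clock: 17.65
eef_pos: [453.7, -153.7, 89.2]
tcp_rot: [-3.141, -0.0, 1.507]
contact_force: [-0.3, -0.2, -0.3]
opening: 0.161
grasp_force: 0.0
```

```bash
python3 look.py f
```

```text
tcp [ 453.7 -153.7   89.2] tray [[ -47.8 -162. ]] f [-0.3 -0.2 -0.3] t 17.65 open 13.8
scene tab [[29.0, -139.0]]
```

Scaled: 0.106 m / 0.8 = 0.1325, -0.031 m / 0.8 = -0.0388.

>>> move_arm([
  [0,0,0,0,0,-0.05,0.014],
  [0,0,0,0,0,-0.1,0],
  [0,0,0,0.0263,0.0375,-0.1,0],
  [0,0,0,0.0263,0.075,-0.1,0],
  [0,0,0,0.0263,0.1125,-0.1,0],
  [0,0,0,0.0263,0.1325,-0.0875,0],
  [0,0,0,0.0263,0.1325,-0.0625,0],
  [0,0,0,0.0263,0.1325,-0.0388,0],
])

```text
clock: 18.75
eef_pos: [560.1, -138.9, 118.8]
tcp_rot: [-3.14, -0.0, 1.508]
contact_force: [-0.2, 0.1, 0.0]
opening: 0.002
grasp_force: 0.0
```

```bash
python3 look.py g
python3 - <<'E'
import cv2,numpy as np
from rig import grab_frame
p,_=grab_frame("top");q,_=grab_frame("scene");a=cv2.resize(p[165:255,340:430,::-1],(390,390),interpolation=2);b=cv2.resize(q[150:230,350:430,::-1],(390,390),interpolation=2)
cv2.imwrite("pics/box.png",np.hstack([a,b]))
E
```

```text
tcp [ 560.1 -138.9  118.8] tray [[  57.5 -140.6]] f [-0.2  0.1  0. ] t 18.75 open 0.1
scene tab [[29.0, -138.0]]
```

View pics/box.png

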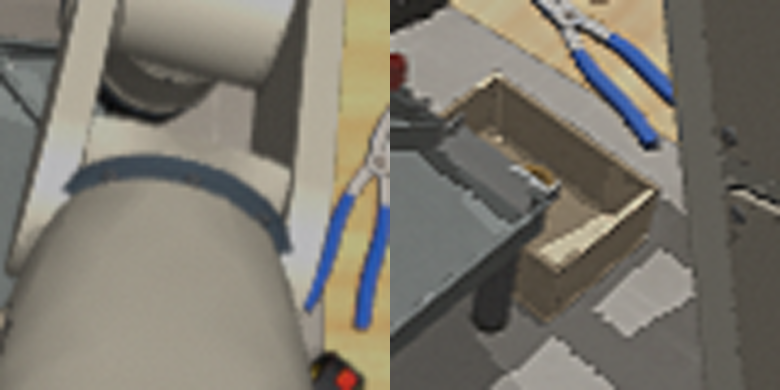

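The box crop shows a nut edge near (540,172) behind the lip; the lip is clear. Shutting the gate.

Scaled: -0.082 m / 0.8 = -0.1025, -0.079 m / 0.8 = -0.0988.

>>> move_arm([
  [0,0,0,0,-0.01,0,0],
  [0,0,0,0,-0.025,0,0],
  [0,0,0,0,-0.0413,0,0],
  [0,0,0,0,-0.0575,0,0],
  [0,0,0,0,-0.0738,0,0],
  [0,0,0,0,-0.0888,0,0],
  [0,0,0,0,-0.0988,0,0],
  [0,0,0,0,-0.1025,0,0],
])

```text
clock: 19.95
eef_pos: [478.4, -134.1, 120.2]
tcp_rot: [-3.141, -0.0, 1.508]
contact_force: [1.8, -0.0, 0.4]
opening: 0.001
grasp_force: 0.8
```

Scaled: -0.004 m / 0.8 = -0.005, -0.002 m / 0.8 = -0.0025.

>>> move_arm([
  [0,0,0,0,-0.0025,0,0],
  [0,0,0,0,-0.005,0,0],
  [0,0,0,0,-0.005,0,0],
])

```text
clock: 20.32
eef_pos: [474.9, -133.8, 120.2]
tcp_rot: [-3.141, -0.0, 1.508]
contact_force: [0.5, -0.6, 0.6]
opening: 0.001
grasp_force: 0.3
```

Scaled: -0.004 m / 0.8 = -0.005, -0.002 m / 0.8 = -0.0025.

>>> move_arm([
  [0,0,0,0,-0.0025,0,0],
  [0,0,0,0,-0.005,0,0],
  [0,0,0,0,-0.005,0,0],
])

```text
clock: 20.7
eef_pos: [473.9, -133.9, 120.7]
tcp_rot: [3.136, 0.0, 1.507]
contact_force: [10.9, -0.3, -7.7]
opening: 0.001
grasp_force: 5.5
```

Scaled: -0.19 m / 0.8 = -0.2375, -0.15 m / 0.8 = -0.1875.

>>> move_arm([
  [0,0,0,0,0.0175,0,0],
  [0,0,0,0,0.0175,-0.05,0],
  [0,0,0,0,0.0175,-0.1125,0],
  [0,0,0,-0.0625,0,-0.15,0],
  [0,0,0,-0.125,-0.0125,-0.175,0],
  [0,0,0,-0.1875,-0.025,-0.175,0],
  [0,0,0,-0.2375,-0.025,-0.175,0],
  [0,0,0,-0.2375,-0.025,-0.175,0],
])

```text
clock: 21.7
eef_pos: [438.6, -324.2, 260.0]
tcp_rot: [-3.141, 0.0, 1.505]
contact_force: [0.1, 0.5, 0.3]
opening: 0.003
grasp_force: 0.0
```

```bash
python3 look.py h
python3 - <<'E'
import cv2,numpy as np
from rig import grab_frame
p,_=grab_frame("wrist");cv2.imwrite("pics/w2.png",cv2.resize(p[0:280,200:480,::-1],(580,580),interpolation=2))
E
```

```text
tcp [ 438.6 -324.2  260. ] tray [[ -52.2 -333.1]] f [0.1 0.5 0.3] t 21.7 open 0.2
top tab [[-49.0, -140.0]]
scene tab [[-49.0, -139.0]]
```

View pics/w2.png

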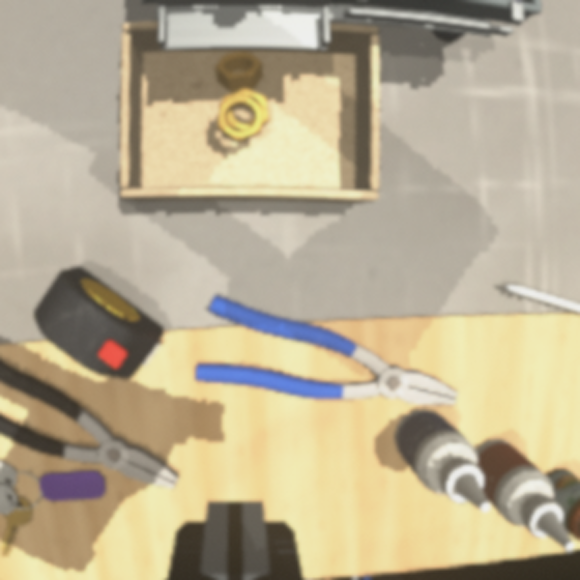

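Tab reads shut (tray x −49 ≈ −47.5). The wrist view shows nuts piled in the box near (238,70) and (243,115), with the lip and bench clear. I'll take one closer, lower look to count them.

Scaled: 0.1 m / 0.8 = 0.125, 0.09 m / 0.8 = 0.1125.

>>> move_arm([
  [0,0,0,0,0,0.0375,0],
  [0,0,0,0,0,0.075,0],
  [0,0,0,0,0,0.1125,0],
  [0,0,0,0,0,0.125,0],
  [0,0,0,0,0,0.125,0],
])

```text
clock: 22.48
eef_pos: [439.2, -321.2, 160.2]
tcp_rot: [-3.141, -0.001, 1.509]
contact_force: [0.2, 0.0, -0.5]
opening: -0.001
grasp_force: 0.0
```

Run:
```python
import cv2,numpy as np
from rig import grab_frame,camera_params
c=camera_params("wrist");p,d=grab_frame("wrist");K,T=c["camera_matrix"],c["world_from_camera"]
v,u=np.mgrid[:400,:640];uv=np.c_[u.ravel(),v.ravel()];q=(uv-K[:2,2])/K[0,0];th=np.linalg.norm(q,axis=1)+1e-9
W=(T[:3,3]+(np.c_[q/th[:,None]*np.tan(th)[:,None],np.ones(len(q))]@T[:3,:3].T)*d.ravel()[:,None]).reshape(400,640,3)
sel=(abs(W[...,0]-455)<45)&(W[...,1]<-140)&(W[...,1]>-225)&(W[...,2]<45)&(W[...,2]>-5)
z=W[...,2]; print("floor",np.percentile(z[sel],[10,50]))
for lo,hi in((10,15),(15,21),(21,28),(28,36),(36,50)):
    s=sel&(z>lo)&(z<hi); print(lo,hi,s.sum(), W[s].mean(0).round(0) if s.any() else "")
g=np.clip((p[0:150,220:400,::-1]/255.)**.6*255,0,255).astype(np.uint8)
cv2.imwrite("pics/w3.png",cv2.resize(g,(720,600),interpolation=2))
```

```text
floor [3.79180683 4.89436983]
10 15 79 [ 451. -147.   13.]
15 21 191 [ 451. -152.   18.]
21 28 265 [ 452. -158.   25.]
28 36 302 [ 454. -178.   31.]
36 50 471 [ 450. -185.   43.]
```

View pics/w3.png

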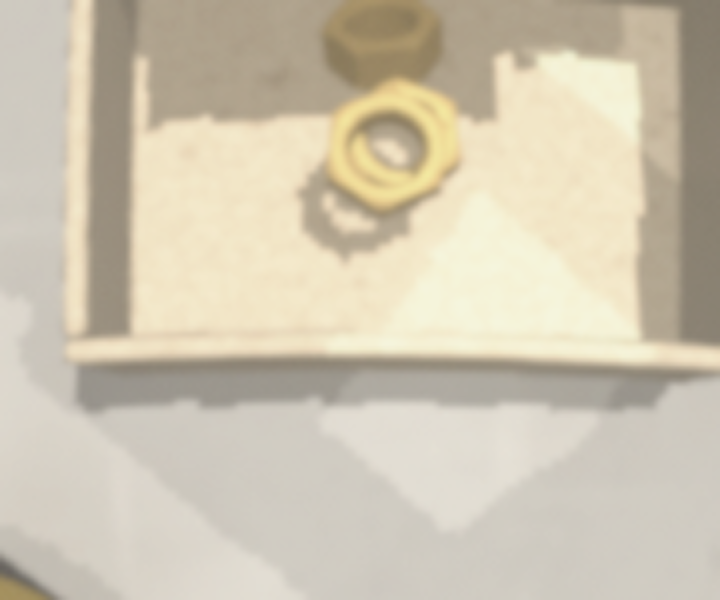

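The close-up shows a stack of nuts at (390,145). Its top is about 43 mm up, which is three nuts on the 5 mm floor. One more stands behind it at (383,40), so all four are in the box.

```bash
python3 -c "
from rig import order; print(order.sign_off())"
```

```text
the job is handed in; nothing more can be done
None
```

The gate was opened to its stop, all four nuts were swept out of the spout into the box, and the gate was pushed shut to its stop; the job was handed in at about 22.5 s, though the count of four in the box partly rests on stack height, since not every nut could be seen.

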